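# Tighten the loose specimen jar and shelve it

## Robot

A 6-joint arm with a two-finger parallel gripper is mounted at the origin on a cart in front of the work surface, level with it; the furniture and walls round the work are solid. World frame = base frame: x ahead of the robot, y to its left, z up, the work surface at z = 0. Lengths are in m, angles in rad, forces in N, time in s.
With the tool pointing down it reaches from about 0.375 to 0.975 m from the base axis. Payload 3.8 kg.
Tool frame: the origin (TCP) lies on the centre line of the jaws, within the pads' length; the fingertips stand ahead of it and the grasp point (between the pads) lies 2 mm behind it (r.tip_extent is the y of the fingertips in the tool frame, in m); y points along the fingers, x is the direction in which the jaws open and shut, and the axes are right-handed (so a half turn about y gives the same grasp; the last joint's range is limited). The gripper opens to 88 mm and grips with 3 to 60 N. Pads are 18 mm wide; open, the fingers measure 123 mm over their backs; the gripper's body (75 mm by 187 mm) begins 45 mm behind the grasp point.
Start: joints at [1.144, 0.264, 1.604, -0, 1.274, -0.037], TCP at [0.256, 0.624, 0.256] pointing down, gripper open.
Joint ranges: [-2.63, 2.63], [-0.94, 2.18], [0.31, 2.57], [-1.31, 4.45], [0, 2.66], [-2.55, 2.55]. Speed limits (rad/s): [2.57, 2.57, 3.14, 3.14, 3.14, 3.14].

## Interface

Orientations are given as [roll, pitch, yaw] about the fixed x, y, z axes, in that order (R = Rz(yaw) Ry(pitch) Rx(roll)).
In Python, from plant import r gives the robot as it stands.
- The arm moves only by the tool send_rows, never from a script. Its argument "series" is a list of rows, each an object of numbers: "x", "y", "z": the shift along the tool's x, y, z in mm; "wx", "wy", "wz": the turn, a rotation vector about the tool's x, y, z in degrees; "fingers": the closure, from 0 (fully open) to 1 (shut). A call has 1 to 8 rows; each row shifts and turns the commanded pose from where the row before left it, along the tool's axes as they then stand; what a row does not reach is not made up. A row lasts 1/10 s, in which the tool goes at most 50 mm and 8.59 degrees, less where a joint would pass 70% of its speed; a pose out of reach is approached as far as the arm can. A call is refused whole if a number of a shift passes 50 or a number of a turn 8.59, either way. A call with a gripper value outside its range is refused whole. The fingers move at their own pace and stop on an object; the grip force is fixed at half the most. Time passes only in rows, so rows that do not move let the fingers close. It gives the time, the measured TCP pose, the force and the opening at its end, in the units of the state.
- r.state(): the state, without advancing time (a new reading comes with each control period).
- r.snapshot(name): name is "scene" or "top" or "wrist"; returns a dict with "color" (384x512x3 uint8, red, green, blue), "fx", "fy", "cx", "cy" (pixels), "pose" (4x4, takes a point from camera to world coordinates). Camera axes: x right, y up, looking along -z (the intrinsics and any distortion apply to the point x, -y, -z); pixel columns grow to the right and rows downward; lengths in m; the calibration is good to about 2 mm. A picture is of the moment at which its call begins. There is no depth.
- r.close_job(): hands the job in, once; it reports no verdict.
The state is a dict: "t": time; "joints": joint angles; "joint_velocities": joint speeds; "effort": joint torques, N m; "position": TCP position; "tool_rot": TCP orientation; "wrist_force": force on the tool from outside, world axes, zero at the start; "torque": the same for the moment, N m; "width": finger opening in m.
Only numpy, scipy, OpenCV 4.12 (cv2) and the standard library are available. Lean on these libraries where they do the work, as an engineer would, in place of code of your own. Each camera call takes 0.05 s, during which the arm holds its last target.

## Task

Of the two square amber jars in the wooden block, one has its screw cap loose and standing high. Tighten that cap fully clockwise while the jar is still in the block, then set the jar upright in the middle of the cork pad on the low shelf and let go; leave the other jar in its well.

Things in the scene. Friction and masses are not known exactly. Their poses are not given: they have to be found in the camera images.
- cap_a (a joint): Turn of the first jar's screw cap: 0 = home against its stop, positive = unscrewed, counter-clockwise from above (rad, at most 1.4). It sinks 6 mm per rad as it is tightened, turns stiffly (0.06 N m) and stays where left. A loose cap is 0.9 to 1.3 rad open, 5 to 8 mm high, white neck showing. When tight, the white line on its top (centre to rim) points to the jar's far side (+x of the block), to a small rib.
- cap_a_grip (a point): Centre (half-way up, on the axis) of the black fluted round cap of the first jar, z up along the jar. Cap 48 mm across, 22 mm high, its lower edge (when tight) 4 mm above the top of the jar's square amber glass body, 56 x 56 x 42 mm. When tight, this point is 57 mm above the jar's underside. Jar and cap weigh about 0.17 kg; the cap holds when the jar is lifted by it.
- cap_b (a joint): Turn of the second jar's screw cap: 0 = home against its stop, positive = unscrewed, counter-clockwise from above (rad, at most 1.4). It sinks 6 mm per rad as it is tightened, turns stiffly (0.06 N m) and stays where left. Seen from above, clockwise tightens. A tight cap shows only a thin gap, under 2 mm, above the jar's shoulder.
- cap_b_grip (a point): Centre (half-way up, on the axis) of the black fluted round cap of the second jar, z up along the jar. Same look and sizes as the first. Both jars stand loose, 104 mm apart, in a fixed wooden block (100 x 200 x 28 mm), each in a square well 20 mm deep with 2 mm play all round, which keeps it from turning.
- pad (a point): Centre of the top face of the square cork pad (90 x 90 mm, 2 mm thick) at one end of a low, fixed wooden shelf (110 x 230 mm); the pad's face is 42 mm above the worktop, z up, y along the shelf towards the pad's end. A fixed clear jar, 47 mm wide, stands on the shelf 142 mm from here along -y, its top 108 mm above the worktop.

How it is judged:
By the outcome, as a careful person would: the job done as asked, in the order asked, and still so for the second after the job is handed in, with the robot touching nothing.
It also fails if it takes over 45 s, if anything falls off the work surface, if the arm or the gripper's body presses on something with over 40 N, if the wrist force passes 120 N, or if a joint passes its speed limit or range.

## Working session

There is one attempt and no reset: what is moved stays moved. The work goes in short steps, Python scripts to look and compute and a tool call to move; the robot and the scene stay as the last step left them, time stands still between calls to the robot, and variables do not carry over. Pictures are saved under pics/ and viewed, and the job is handed in when it is done.

Besides the shell and the picture viewer there is one more tool, called after "Request:" in YAML: its name, and indented under it one key for each argument. send_rows: Moves the arm, as the interface text tells. Its arguments: {"type":"object","properties":{"series":{"type":"array"}},"required":["series"]}

```bash
ls; mkdir -p pics; cat > h.py <<'E'
import numpy as np, cv2
from plant import r
from scipy.spatial.transform import Rotation as R
def snap(n,f):
    s=r.snapshot(n); cv2.imwrite('pics/'+f+'.png',s['color'][:,:,::-1]); np.save('pics/'+f+'.npy',s,allow_pickle=True); return s
def load(f): return np.load('pics/'+f+'.npy',allow_pickle=True).item()
def ray(s,u,v):
    d=np.array([(u-s['cx'])/s['fx'],-(v-s['cy'])/s['fy'],-1.0]); P=s['pose']
    return P[:3,3],P[:3,:3]@d
def onz(s,u,v,z):
    o,d=ray(s,u,v); return o+d*(z-o[2])/d[2]
def proj(s,p):
    P=s['pose']; c=P[:3,:3].T@(np.array(p)-P[:3,3]); return s['cx']+s['fx']*c[0]/-c[2], s['cy']-s['fy']*c[1]/-c[2]
def crop(f,u0,v0,u1,v1,k,out):
    im=cv2.imread('pics/'+f+'.png')[v0:v1,u0:u1]; cv2.imwrite('pics/'+out+'.png',cv2.resize(im,None,fx=k,fy=k,interpolation=cv2.INTER_CUBIC))
E
python3 - <<'E'
from h import *
for n in('scene','top','wrist'):
    s=snap(n,n+'0'); print(n,{k:s[k] for k in s if k!='color'})
print(r.state(), r.tip_extent)
E
```

```text
pics
scene {'fx': 450.0076615139102, 'fy': 450.0076615139102, 'cx': 249.57537389781785, 'cy': 182.99148667154898, 'pose': array([[ 0.46121292,  0.66012165, -0.59289295, -0.1368345 ],
       [-0.88710087,  0.32928085, -0.32345968, -0.47045065],
       [-0.01829444,  0.67513964,  0.73746307,  0.92113821],
       [ 0.        ,  0.        ,  0.        ,  1.        ]])}
top {'fx': 442.1310314019186, 'fy': 442.1310314019186, 'cx': 249.59401474637417, 'cy': 188.65912780043934, 'pose': array([[-1.18775466e-02,  9.87076536e-01, -1.59808748e-01,
         3.52869054e-01],
       [-9.99929048e-01, -1.15798409e-02,  2.79405602e-03,
        -1.26648191e-01],
       [ 9.07387259e-04,  1.59830596e-01,  9.87144041e-01,
         1.13342021e+00],
       [ 0.00000000e+00,  0.00000000e+00,  0.00000000e+00,
         1.00000000e+00]])}
wrist {'fx': 286.44487812143245, 'fy': 286.44487812143245, 'cx': 256.627262024351, 'cy': 196.4035824725079, 'pose': array([[ 0.37988862, -0.89350872, -0.23943014,  0.19450931],
       [ 0.92502673,  0.36604774,  0.10165924,  0.64894269],
       [-0.00319056, -0.26009847,  0.96557683,  0.38356672],
       [ 0.        ,  0.        ,  0.        ,  1.        ]])}
{'t': 0.15, 'joints': array([ 1.14408177e+00,  2.64613719e-01,  1.60505697e+00,  3.38724306e-05,
        1.27369009e+00, -3.68898405e-02]), 'joint_velocities': array([ 0.00057877, -0.00225222, -0.00346853, -0.00128428, -0.00218384,
       -0.00038789]), 'effort': array([ 1.88409642e-03, -5.02844703e+01, -3.57471013e+01,  7.27111590e-02,
        2.49084318e-02, -1.04233939e-04]), 'position': array([0.2562891 , 0.62389309, 0.25465313]), 'tool_rot': array([-1.57069877,  0.00176573,  1.18096175]), 'wrist_force': array([ 0.11886333, -0.69250678,  0.1111173 ]), 'torque': array([ 0.01763188, -0.01748572, -0.01939336]), 'width': 0.08794445439105322} 0.017
```

View pics/scene0.png

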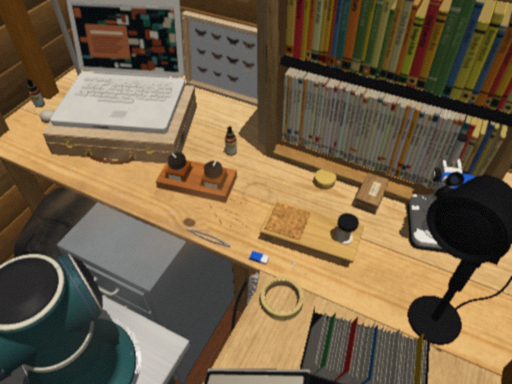

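View pics/top0.png

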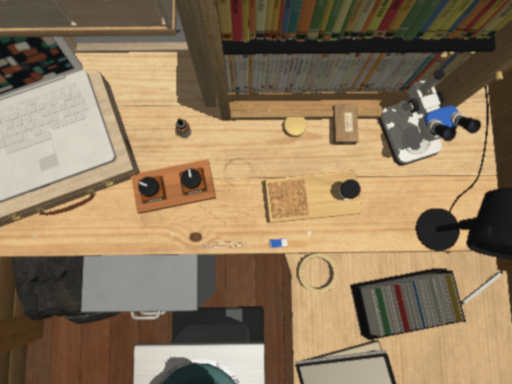

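View pics/wrist0.png

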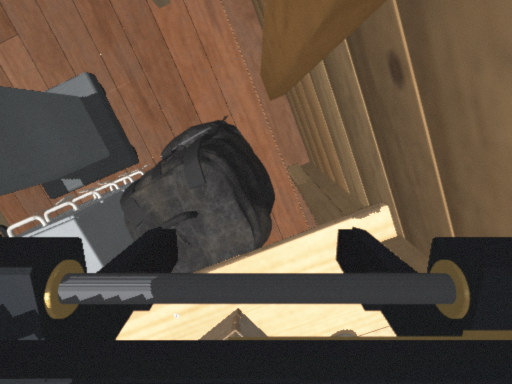

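The block is at about (175,186) in the top view and the pad at about (289,199). I'll enlarge both.

```bash
python3 - <<'E'
from h import *
crop('top0',120,145,230,225,7,'c1'); crop('scene0',145,135,255,215,7,'c2'); crop('top0',250,155,375,235,6,'c3')
E
```

```text
(no output)
```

View pics/c1.png

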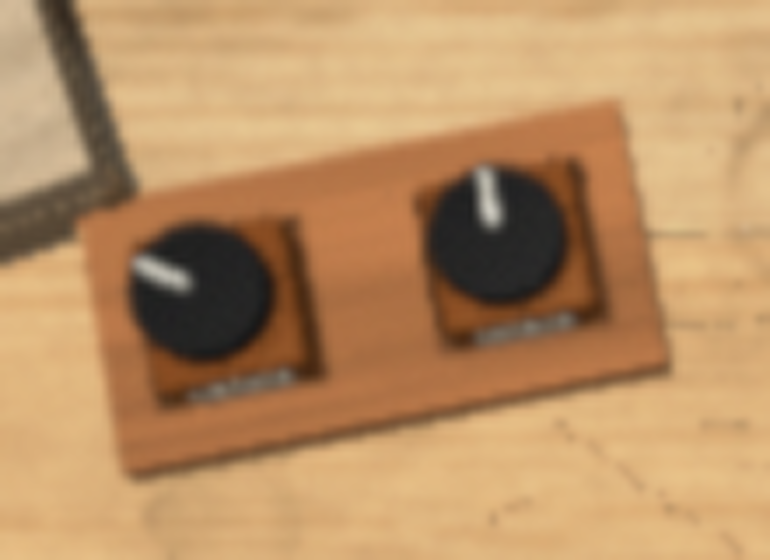

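View pics/c2.png

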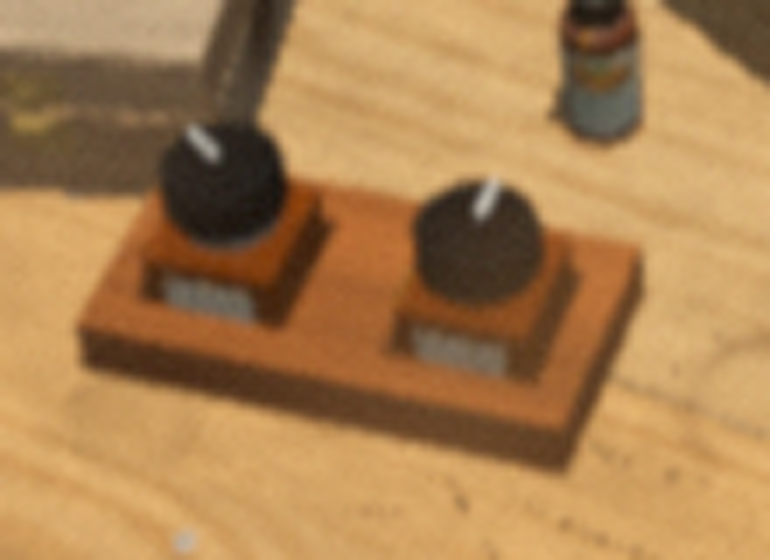

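View pics/c3.png

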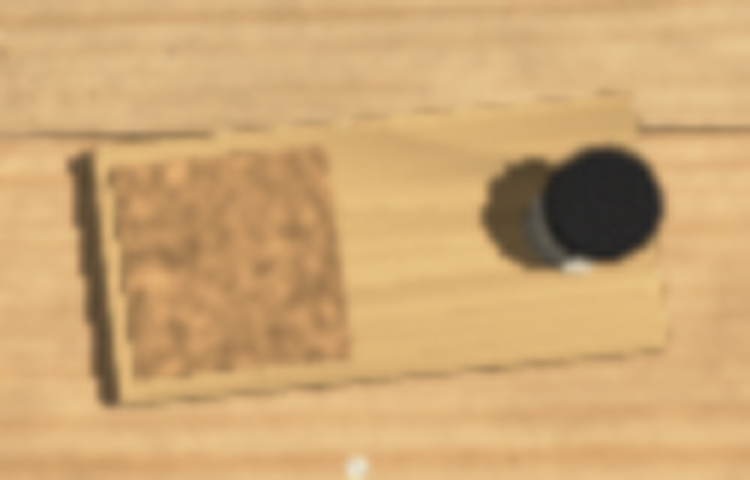

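```bash
cat > m1.py <<'E'
from h import *
s=load('top0')
def f(U,V,k,u0,v0,z,s=s): return onz(s,(U+.5)/k-.5+u0,(V+.5)/k-.5+v0,z)
c=[f(U,V,7,120,145,.028) for U,V in[(77,217),(620,99),(670,366),(128,474)]]
for p in c: print('blk',p.round(4))
print('ctr',np.mean(c,0).round(4),'len',[np.linalg.norm(c[i]-c[(i+1)%4]).round(4) for i in range(4)])
d=(c[0]-c[1])+(c[3]-c[2]); print('block y dir deg from +y',np.degrees(np.arctan2(-d[0],d[1])))
L=f(202,291,7,120,145,.083);Rr=f(497,234,7,120,145,.076)
print('capL',L,'capR',Rr,np.linalg.norm((L-Rr)[:2]))
l=L-Rr;print('axis deg',np.degrees(np.arctan2(-l[0],l[1])))
a=f(137,262,7,120,145,.083)-L; b=f(485,168,7,120,145,.076)-Rr
print('line angs',np.degrees(np.arctan2(a[1],a[0])),np.degrees(np.arctan2(b[1],b[0])))
p=[f(U,V,6,250,155,.042) for U,V in[(110,168),(327,147),(350,360),(132,381)]]
print('pad',np.array(p).round(4),np.mean(p,0).round(4),[np.linalg.norm(p[i]-p[(i+1)%4]).round(4) for i in range(4)])
d=(p[0]-p[1])+(p[3]-p[2]); print('pad dir',np.degrees(np.arctan2(-d[0],d[1])))
J=f(603,204,6,250,155,.108);print('clear',J, np.linalg.norm((J-np.mean(p,0))[:2]))
# scene check
s2=load('scene0')
g=lambda U,V,z:f(U,V,7,145,135,z,s2)
print('scene caps',g(222,172,.083),g(481,232,.076))
q=[g(*x,.028) for x in [(80,328),(152,178),(640,252),(570,432)]]
print('scene blk',np.array(q).round(4),np.mean(q,0).round(4))
E
python3 m1.py
```

```text
blk [0.5691 0.1726 0.028 ]
blk [ 0.6107 -0.0246  0.028 ]
blk [ 0.5119 -0.0429  0.028 ]
blk [0.475  0.1514 0.028 ]
ctr [0.5417 0.0641 0.028 ] len [np.float64(0.2015), np.float64(0.1006), np.float64(0.1978), np.float64(0.0964)]
block y dir deg from +y 11.333155257027475
capL [0.53191864 0.11394259 0.083     ] capR [0.55199725 0.01357925 0.076     ] 0.10235209974183113
axis deg 11.313193357803506
line angs 65.33231078591153 10.634844273182612
pad [[ 0.5444 -0.1758  0.042 ]
 [ 0.5523 -0.2668  0.042 ]
 [ 0.4628 -0.2734  0.042 ]
 [ 0.4552 -0.1833  0.042 ]] [ 0.5037 -0.2248  0.042 ] [np.float64(0.0913), np.float64(0.0897), np.float64(0.0905), np.float64(0.0896)]
pad dir 4.885468173713993
clear [ 0.51628453 -0.36568935  0.108     ] 0.14142093158890606
scene caps [0.52623775 0.11180005 0.083     ] [0.54834995 0.01095538 0.076     ]
scene blk [[ 0.4729  0.1513  0.028 ]
 [ 0.5542  0.1736  0.028 ]
 [ 0.6057 -0.0237  0.028 ]
 [ 0.5116 -0.0452  0.028 ]] [0.5361 0.064  0.028 ]
```

The left jar (cap at about (202,291) in the crop) shows a white neck crescent, and its line is about 54° counter-clockwise of the block's +x. It is the loose one. The right cap's line is within 1° of home. Next I need the suitcase's height and edges, because the gripper body has to clear it.

```bash
python3 - <<'E'
from h import *
crop('top0',0,60,160,230,4,'c4'); crop('scene0',30,60,230,210,4,'c5')
E
```

```text
(no output)
```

View pics/c4.png

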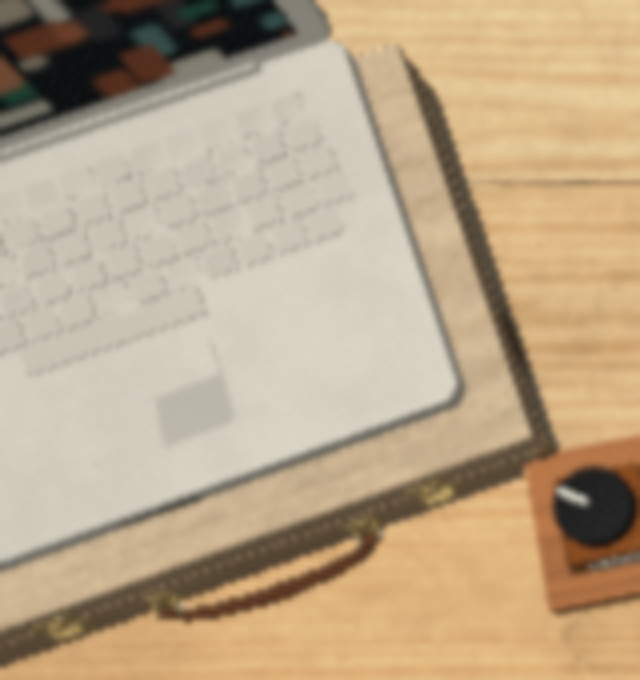

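View pics/c5.png

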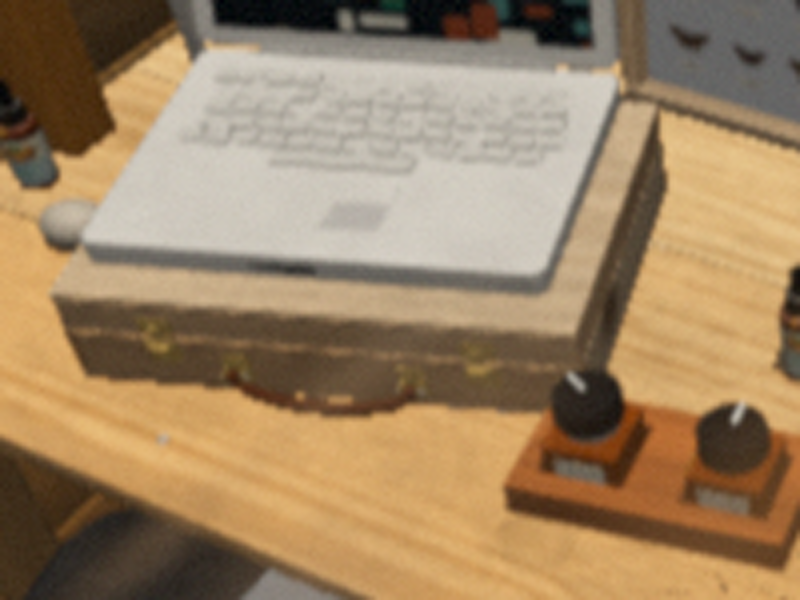

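```bash
python3 - <<'E'
from h import *
a=load('top0');b=load('scene0')
def tri(p,q):
    o1,d1=ray(a,p[0]/4,p[1]/4+60); o2,d2=ray(b,q[0]/4+30,q[1]/4+60)
    t=np.linalg.lstsq(np.array([d1,-d2]).T,o2-o1,rcond=None)[0]
    return ((o1+d1*t[0]+o2+d2*t[1])/2).round(4), np.linalg.norm(o1+d1*t[0]-o2-d2*t[1]).round(4)
print('case corner',tri((532,437),(578,338)))
print('laptop corner',tri((460,402),(545,285)))
print('capL',tri((594,506),(586,406)))
z=.065
for p in [(532,437),(0,637),(400,45)]: print('case top',onz(a,p[0]/4,p[1]/4+60,z).round(3))
for p in [(460,402),(340,45),(0,565)]: print('laptop',onz(a,p[0]/4,p[1]/4+60,z+.015).round(3))
E
```

```text
case corner (array([0.5755, 0.1527, 0.0785]), np.float64(0.0021))
laptop corner (array([0.5938, 0.1905, 0.0978]), np.float64(0.0041))
capL (array([0.5338, 0.1185, 0.0645]), np.float64(0.0012))
case top [0.578 0.157 0.065]
case top [0.458 0.475 0.065]
case top [0.834 0.249 0.065]
laptop [0.597 0.198 0.08 ]
laptop [0.828 0.282 0.08 ]
laptop [0.5  0.47 0.08]
```

```bash
cat >> h.py <<'E'
def go(x,y,z,yaw):
    st=r.state(); Rm=R.from_euler('xyz',st['tool_rot']).as_matrix()
    d=Rm.T@(np.array([x,y,z])-st['position'])*1000
    print('t',st['t'],'pos',st['position'].round(4),'rot',np.degrees(st['tool_rot']).round(2),'w',round(st['width'],4),'F',st['wrist_force'].round(1),'T',st['torque'].round(2),'q',st['joints'].round(2))
    T=R.from_euler('xyz',[-90,0,yaw],degrees=True).as_matrix()
    print('shift mm',d.round(1),'rows',np.ceil(np.linalg.norm(d)/50),'turn deg',np.degrees(R.from_matrix(Rm.T@T).as_rotvec()).round(2))
E
python3 -c "
from h import *
go(.53,.113,.2,0)"
```

```text
t 0.15 pos [0.2563 0.6239 0.2547] rot [-89.99   0.1   67.66] w 0.0879 F [ 0.1 -0.7  0.1] T [ 0.02 -0.02 -0.02] q [ 1.14  0.26  1.61  0.    1.27 -0.04]
shift mm [-368.4   55.3 -447.3] rows 12.0 turn deg [ 5.000e-02  6.766e+01 -9.000e-02]
```

Request:
send_rows:
  series:
    - {"x":-30.5,"y":0,"z":-37}
    - {"x":-30.5,"y":0,"z":-37}
    - {"x":-30.5,"y":0,"z":-37}
    - {"x":-30.5,"y":0,"z":-37}
    - {"x":-30.5,"y":0,"z":-37}
    - {"x":-30.5,"y":0,"z":-37}
    - {"x":-30.5,"y":0,"z":-37}
    - {"x":-30.5,"y":0,"z":-37}

```text
schema error: expected keys x, y, z, wx, wy, wz, fingers
```

Request:
send_rows:
  series:
    - {"x":-30.5,"y":10,"z":-37}
    - {"x":-30.5,"y":10,"z":-37}
    - {"x":-30.5,"y":15,"z":-37}
    - {"x":-30.5,"y":15,"z":-37}
    - {"wy":8.5}
    - {"wy":8.5}
    - {"wy":8.5}
    - {"wy":8.5}

```text
schema error: expected keys x, y, z, wx, wy, wz, fingers
```

Request:
send_rows:
  series:
    - {"wy":8.5}
    - {"wy":8.5}
    - {"wy":8.5}
    - {"wy":8.2}
    - {}

```text
schema error: expected keys x, y, z, wx, wy, wz, fingers
```

```bash
python3 -c "
from h import *
s=snap('wrist','w1');go(.53,.113,.2,0)
print(s['fx'],proj(s,[.531,.113,.083]),proj(s,[.551,.012,.076]))"
```

```text
t 0.2 pos [0.2564 0.624  0.2549] rot [-9.000e+01  8.000e-02  6.766e+01] w 0.0882 F [-0.5 -0.3  0.2] T [-0.   -0.02 -0.03] q [ 1.14  0.26  1.6  -0.    1.27 -0.04]
shift mm [-368.6   55.4 -447.3] rows 12.0 turn deg [ 5.000e-02  6.766e+01 -7.000e-02]
286.44487812143245 (np.float64(9.395229177894294), np.float64(478.34457894719174)) (np.float64(-33.527295991690096), np.float64(498.5729354042453))
```

View pics/w1.png

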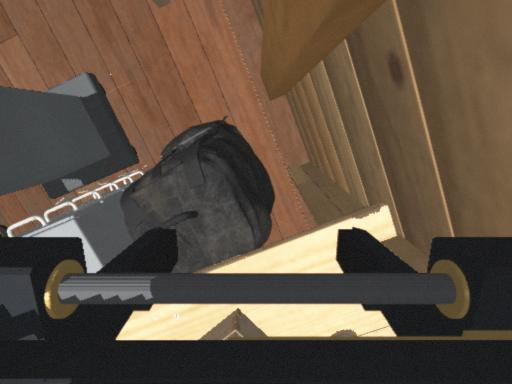

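All seven keys are required in every row, so I'll resend with full rows.

Request:
send_rows:
  series:
    - {"x":-30.5,"y":0,"z":-37,"wx":0,"wy":0,"wz":0,"fingers":0}
    - {"x":-30.5,"y":0,"z":-37,"wx":0,"wy":0,"wz":0,"fingers":0}
    - {"x":-30.5,"y":0,"z":-37,"wx":0,"wy":0,"wz":0,"fingers":0}
    - {"x":-30.5,"y":0,"z":-37,"wx":0,"wy":0,"wz":0,"fingers":0}
    - {"x":-30.5,"y":0,"z":-37,"wx":0,"wy":0,"wz":0,"fingers":0}
    - {"x":-30.5,"y":0,"z":-37,"wx":0,"wy":0,"wz":0,"fingers":0}
    - {"x":-30.5,"y":0,"z":-37,"wx":0,"wy":0,"wz":0,"fingers":0}
    - {"x":-30.5,"y":0,"z":-37,"wx":0,"wy":0,"wz":0,"fingers":0}

```text
t: 1.0
position: [0.438, 0.2844, 0.2557]
tool_rot: [-1.571, -0.0, 1.181]
wrist_force: [0.4, -0.0, 0.3]
width: 0.0884
```

Request:
send_rows:
  series:
    - {"x":-30.5,"y":10,"z":-37,"wx":0,"wy":0,"wz":0,"fingers":0}
    - {"x":-30.5,"y":10,"z":-37,"wx":0,"wy":0,"wz":0,"fingers":0}
    - {"x":-30.5,"y":15,"z":-37,"wx":0,"wy":0,"wz":0,"fingers":0}
    - {"x":-30.5,"y":15,"z":-37,"wx":0,"wy":0,"wz":0,"fingers":0}
    - {"x":0,"y":0,"z":0,"wx":0,"wy":8.5,"wz":0,"fingers":0}
    - {"x":0,"y":0,"z":0,"wx":0,"wy":8.5,"wz":0,"fingers":0}
    - {"x":0,"y":0,"z":0,"wx":0,"wy":8.5,"wz":0,"fingers":0}
    - {"x":0,"y":0,"z":0,"wx":0,"wy":8.5,"wz":0,"fingers":0}

```text
t: 1.8
position: [0.5278, 0.1171, 0.2055]
tool_rot: [-1.571, 0.001, 0.581]
wrist_force: [-0.1, 0.6, 0.4]
width: 0.088
```

Request:
send_rows:
  series:
    - {"x":0,"y":0,"z":0,"wx":0,"wy":8.5,"wz":0,"fingers":0}
    - {"x":0,"y":0,"z":0,"wx":0,"wy":8.5,"wz":0,"fingers":0}
    - {"x":0,"y":0,"z":0,"wx":0,"wy":8.5,"wz":0,"fingers":0}
    - {"x":0,"y":0,"z":0,"wx":0,"wy":8.2,"wz":0,"fingers":0}
    - {"x":0,"y":0,"z":0,"wx":0,"wy":0,"wz":0,"fingers":0}

```text
t: 2.3
position: [0.5277, 0.1175, 0.2057]
tool_rot: [-1.571, 0.0, -0.001]
wrist_force: [-0.4, 0.1, -0.0]
width: 0.0881
```

```bash
python3 -c "
from h import *
s=snap('wrist','w1');go(.53,.113,.2,0)
print(s['fx'],proj(s,[.531,.113,.083]),proj(s,[.551,.012,.076]))"
```

```text
t 2.35 pos [0.5278 0.1174 0.2057] rot [-9.001e+01  2.000e-02  1.400e-01] w 0.088 F [ 0.1 -0.1 -0.1] T [-0.11  0.08  0.  ] q [ 0.17  0.05  1.95 -0.    1.15  0.17]
shift mm [ 2.2  5.7 -4.5] rows 1.0 turn deg [ 0.01  0.14 -0.02]
286.44487812143245 (np.float64(260.58834701442095), np.float64(199.08398678231558)) (np.float64(279.6791988361177), np.float64(291.8003821456857))
```

View pics/w1.png

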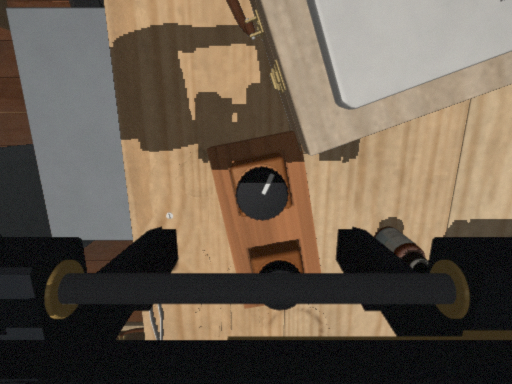

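The wrist view shows the loose cap at about (262,193), with its line pointing up and to the right.

```bash
python3 - <<'E'
from h import *
crop('w1',200,120,330,230,6,'c6')
E
```

```text
(no output)
```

View pics/c6.png

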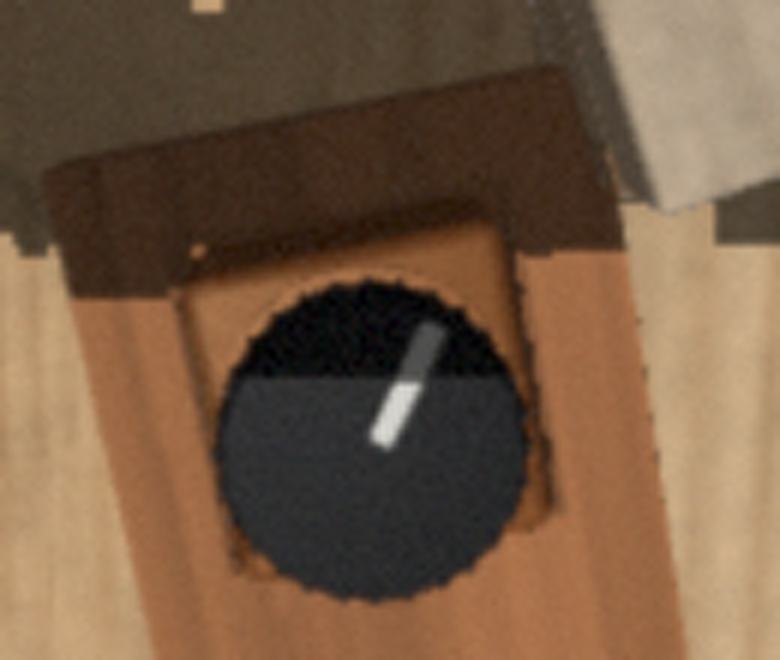

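```bash
python3 - <<'E'
from h import *
s=load('w1')
f=lambda U,V,z: onz(s,(U+.5)/6-.5+200,(V+.5)/6-.5+120,z)
c=f(374,440,.082); print(c)
t=f(433,325,.082)-f(380,443,.082); print(np.degrees(np.arctan2(t[1],t[0])))
b=f(45,170,.028)-f(152,650,.028); d=f(620,240,.028)-f(682,640,.028); e=f(560,70,.028)-f(45,170,.028)
for v in(b,d): print(np.degrees(np.arctan2(-v[0],v[1])))
print(np.degrees(np.arctan2(e[1],e[0])))
print(f(45,170,.028),f(560,70,.028))
go(c[0],c[1],.0775,0)
E
```

```text
[0.53220769 0.1185539  0.082     ]
66.73011261138213
10.148712387739474
11.096032910590901
10.748777416964902
[0.47483413 0.15398333 0.028     ] [0.56532907 0.17116233 0.028     ]
t 2.35 pos [0.5278 0.1174 0.2057] rot [-9.001e+01  2.000e-02  1.400e-01] w 0.088 F [ 0.1 -0.1 -0.1] T [-0.11  0.08  0.  ] q [ 0.17  0.05  1.95 -0.    1.15  0.17]
shift mm [  4.5 128.2   1.1] rows 3.0 turn deg [ 0.01  0.14 -0.02]
```

Request:
send_rows:
  series:
    - {"x":3.5,"y":40,"z":-1.5,"wx":0,"wy":0,"wz":0,"fingers":0}
    - {"x":0,"y":40,"z":0,"wx":0,"wy":0,"wz":0,"fingers":0}
    - {"x":0,"y":0,"z":0,"wx":0,"wy":0,"wz":0,"fingers":0}

```text
t: 2.65
position: [0.5266, 0.1151, 0.1202]
tool_rot: [-1.573, 0.011, 0.002]
wrist_force: [-1.2, -0.8, -0.2]
width: 0.0879
```

```bash
python3 -c "
from h import *
s=snap('wrist','w2');go(.5315,.1155,.0775,0)
print(proj(s,[.5315,.1155,.0825]))
snap('top','t2')
crop('w2',170,90,360,260,4,'c7');crop('top0',120,145,170,225,7,'c8'); crop('t2',100,120,250,240,5,'c8')"
```

```text
t 2.7 pos [0.5286 0.1155 0.1231] rot [-90.07   0.41   0.1 ] w 0.088 F [-0.2 -1.9  0.5] T [-0.1   0.08  0.  ] q [0.17 0.14 2.01 0.   1.   0.17]
shift mm [ 3.3 45.5  0. ] rows 1.0 turn deg [ 0.07  0.1  -0.41]
(np.float64(265.7382643572006), np.float64(228.4246103031137))
```

View pics/c7.png

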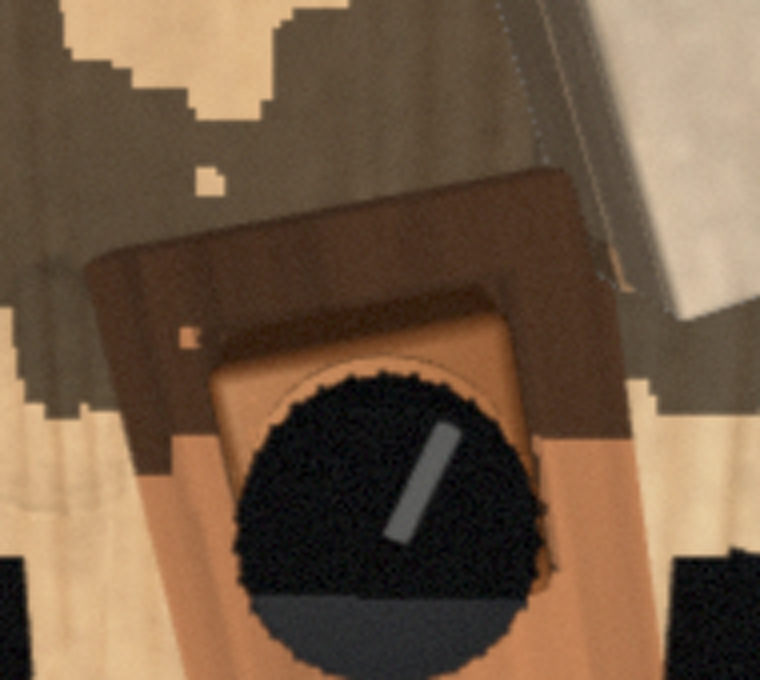

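View pics/c8.png

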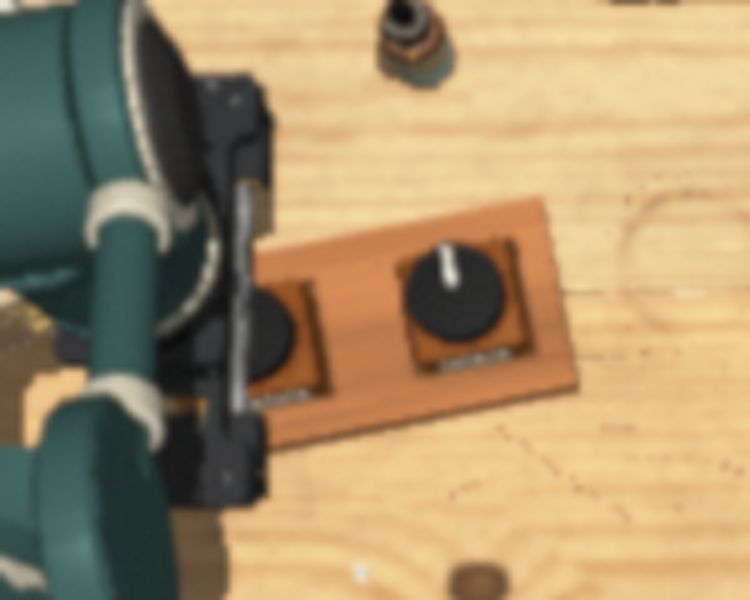

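```bash
python3 - <<'E'
from h import *
s=load('w2'); z=.0818
f=lambda U,V,k,u0,v0,s: onz(s,(U+.5)/k-.5+u0,(V+.5)/k-.5+v0,z).round(4)
print('w2 circ',f(391,527,4,170,90,s),'line in',f(398,541,4,170,90,s),'tip',f(451,427,4,170,90,s))
s=load('w1');print('w1 circ',f(374,440,6,200,120,s),'line in',f(381,445,6,200,120,s),'tip',f(434,325,6,200,120,s))
s=load('top0');print('top line in',f(187,287,7,120,145,s),'tip',f(136,260,7,120,145,s))
s=load('scene0');print('sc line in',f(214,158,7,145,135,s),'tip',f(190,128,7,145,135,s))
s=snap('wrist','w3');crop('w3',170,90,360,260,4,'c9');print(s['pose'][:3,3]);go(.5325,.1175,.0775,0)
E
```

```text
w2 circ [0.5325 0.1199 0.0818] line in [0.5336 0.1176 0.0818] tip [0.5414 0.136  0.0818]
w1 circ [0.5322 0.1185 0.0818] line in [0.5333 0.1177 0.0818] tip [0.5411 0.1362 0.0818]
top line in [0.5336 0.1194 0.0818] tip [0.5432 0.1372 0.0818]
sc line in [0.5322 0.1197 0.0818] tip [0.542  0.1373 0.0818]
[0.53061971 0.18210042 0.25446517]
t 2.8 pos [0.5321 0.1162 0.1271] rot [-8.999e+01 -6.000e-02  5.000e-02] w 0.0879 F [0.9 1.1 0.6] T [-0.07  0.01 -0.06] q [0.17 0.14 2.01 0.   1.   0.17]
shift mm [ 0.3 49.6  1.3] rows 1.0 turn deg [-0.01  0.05  0.06]
```

View pics/c9.png

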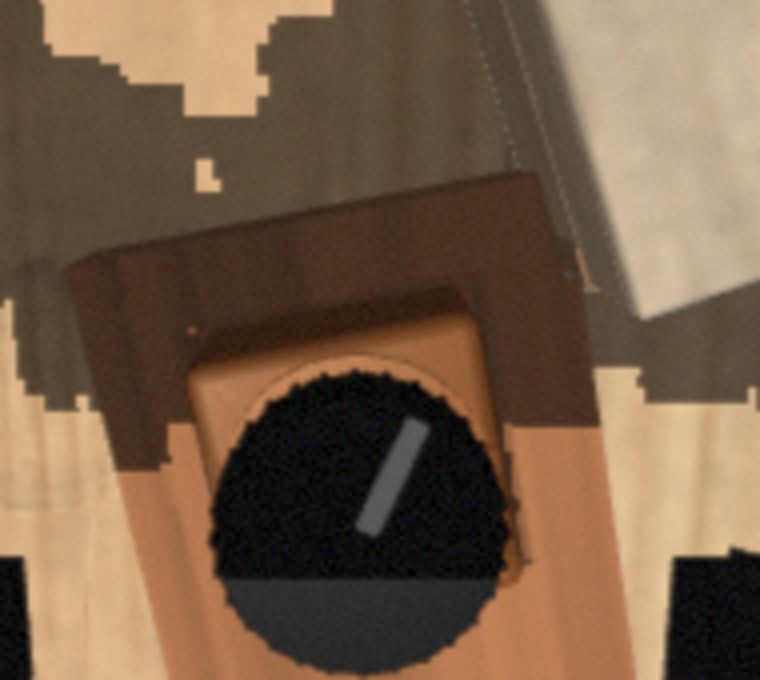

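Request:
send_rows:
  series:
    - {"x":0.5,"y":0,"z":2.3,"wx":0,"wy":0,"wz":0,"fingers":0}
    - {"x":0,"y":25,"z":0,"wx":0,"wy":0,"wz":0,"fingers":0}
    - {"x":0,"y":25,"z":0,"wx":0,"wy":0,"wz":0,"fingers":0}
    - {"x":0,"y":0,"z":0,"wx":0,"wy":0,"wz":0,"fingers":0}
    - {"x":0,"y":0,"z":0,"wx":0,"wy":0,"wz":0,"fingers":0}

```text
t: 3.3
position: [0.5327, 0.1186, 0.0772]
tool_rot: [-1.571, -0.001, -0.0]
wrist_force: [0.1, 0.3, -0.2]
width: 0.0881
```

```bash
python3 -c "
from h import *
s=snap('wrist','w4');go(.5328,.1185,.077,0)
snap('scene','s4');crop('s4',120,90,270,210,5,'c10')"
```

```text
t 3.35 pos [0.5333 0.1186 0.0778] rot [-8.997e+01 -1.600e-01 -2.000e-02] w 0.0881 F [0.4 0.3 0.3] T [-0.05  0.07 -0.03] q [0.17 0.2  2.04 0.   0.9  0.17]
shift mm [-0.5  0.8 -0.1] rows 1.0 turn deg [-0.03 -0.02  0.16]
```

View pics/w4.png

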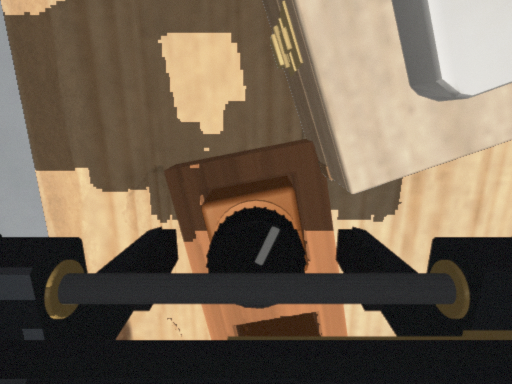

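View pics/c10.png

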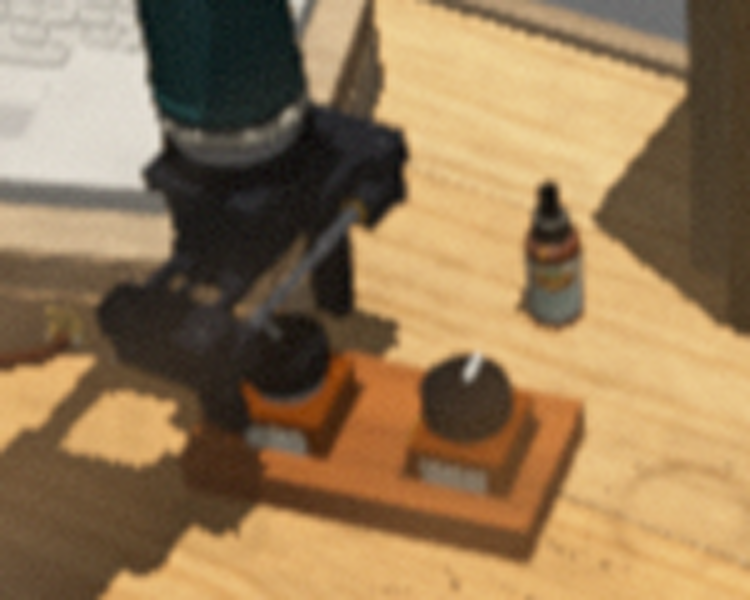

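The jaws straddle the cap, which sits centred between the fingers at about (257,257). Closing now.

Request:
send_rows:
  series:
    - {"x":0,"y":0.5,"z":0,"wx":0,"wy":0,"wz":0,"fingers":1}
    - {"x":0,"y":0,"z":0,"wx":0,"wy":0,"wz":0,"fingers":1}
    - {"x":0,"y":0,"z":0,"wx":0,"wy":0,"wz":0,"fingers":1}
    - {"x":0,"y":0,"z":0,"wx":0,"wy":0,"wz":0,"fingers":1}
    - {"x":0,"y":0,"z":0,"wx":0,"wy":0,"wz":0,"fingers":1}
    - {"x":0,"y":0,"z":0,"wx":0,"wy":0,"wz":0,"fingers":1}

```text
t: 4.0
position: [0.5321, 0.1183, 0.0754]
tool_rot: [-1.571, -0.0, -0.001]
wrist_force: [0.2, 0.6, 0.1]
width: 0.0474
```

```bash
python3 -c "
from h import *
go(.5328,.1185,.077,0)
s=snap('wrist','w5')"
```

```text
t 4.0 pos [0.5321 0.1183 0.0754] rot [-9.e+01 -2.e-02 -3.e-02] w 0.0474 F [0.2 0.6 0.1] T [-0.08 -0.   -0.03] q [ 0.17  0.2   2.04 -0.    0.9   0.17]
shift mm [ 0.7 -1.6  0.2] rows 1.0 turn deg [-0.   -0.03  0.02]
```

View pics/w5.png

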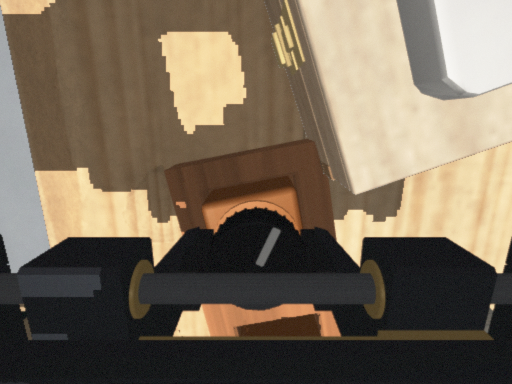

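Request:
send_rows:
  series:
    - {"x":0,"y":0.45,"z":0,"wx":0,"wy":4.3,"wz":0,"fingers":1}
    - {"x":0,"y":0.9,"z":0,"wx":0,"wy":8.5,"wz":0,"fingers":1}
    - {"x":0,"y":0.9,"z":0,"wx":0,"wy":8.5,"wz":0,"fingers":1}
    - {"x":0,"y":0,"z":0,"wx":0,"wy":0,"wz":0,"fingers":1}
    - {"x":0,"y":0,"z":0,"wx":0,"wy":0,"wz":0,"fingers":1}

```text
t: 4.55
position: [0.5323, 0.1184, 0.0734]
tool_rot: [-1.57, -0.001, -0.369]
wrist_force: [0.4, 0.3, 1.8]
width: 0.0471
```

```bash
python3 -c "
from h import *
go(.5328,.1185,.077,0)
s=snap('wrist','w6')"
```

```text
t 4.55 pos [0.5323 0.1184 0.0734] rot [-8.997e+01 -4.000e-02 -2.114e+01] w 0.0471 F [0.4 0.3 1.8] T [-0.07  0.05 -0.01] q [0.17 0.21 2.04 0.   0.89 0.54]
shift mm [ 0.4 -3.6  0.2] rows 1.0 turn deg [ -0.03 -21.14   0.04]
```

View pics/w6.png

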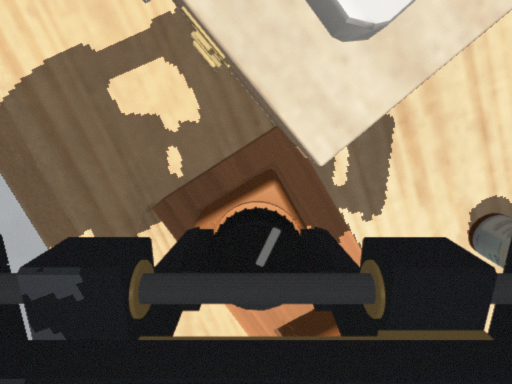

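Request:
send_rows:
  series:
    - {"x":0,"y":0.9,"z":0,"wx":0,"wy":8.5,"wz":0,"fingers":1}
    - {"x":0,"y":0.9,"z":0,"wx":0,"wy":8.5,"wz":0,"fingers":1}
    - {"x":0,"y":0.9,"z":0,"wx":0,"wy":8.5,"wz":0,"fingers":1}
    - {"x":0,"y":0.5,"z":0,"wx":0,"wy":5,"wz":0,"fingers":1}
    - {"x":0,"y":0,"z":0,"wx":0,"wy":0,"wz":0,"fingers":1}

```text
t: 5.1
position: [0.5327, 0.1181, 0.0703]
tool_rot: [-1.57, -0.001, -0.903]
wrist_force: [2.3, -0.5, 2.4]
width: 0.0472
```

Request:
send_rows:
  series:
    - {"x":0,"y":0.2,"z":0,"wx":0,"wy":2,"wz":0,"fingers":1}
    - {"x":0,"y":0,"z":0,"wx":0,"wy":0,"wz":0,"fingers":1}

```text
t: 5.3
position: [0.5326, 0.1182, 0.0701]
tool_rot: [-1.57, -0.001, -0.936]
wrist_force: [2.3, -1.7, 2.1]
width: 0.0475
```

```bash
python3 -c "
from h import *
go(.5328,.1185,.07,-60)"
```

```text
t 5.3 pos [0.5326 0.1182 0.0701] rot [-8.993e+01 -6.000e-02 -5.365e+01] w 0.0475 F [ 2.3 -1.7  2.1] T [-0.31 -0.22  0.01] q [ 0.17  0.21  2.05 -0.    0.88  1.11]
shift mm [-0.2  0.1  0.3] rows 1.0 turn deg [-0.07  6.35  0.06]
```

Request:
send_rows:
  series:
    - {"x":0,"y":0.2,"z":0,"wx":0,"wy":2,"wz":0,"fingers":1}
    - {"x":0,"y":0,"z":0,"wx":0,"wy":0,"wz":0,"fingers":1}

```text
t: 5.5
position: [0.5326, 0.1182, 0.0699]
tool_rot: [-1.57, -0.001, -0.972]
wrist_force: [2.8, -2.1, 3.2]
width: 0.0471
```

```bash
python3 -c "
from h import *
go(.5328,.1185,.07,-60);snap('wrist','w7');print(r.state()['torque'])"
```

```text
t 5.5 pos [0.5326 0.1182 0.0699] rot [-8.993e+01 -5.000e-02 -5.568e+01] w 0.0471 F [ 2.8 -2.1  3.2] T [-0.36 -0.28  0.  ] q [ 0.17  0.21  2.05 -0.    0.88  1.15]
shift mm [-0.2 -0.1  0.3] rows 1.0 turn deg [-0.07  4.32  0.05]
[-0.34690958 -0.35005658 -0.01302196]
```

View pics/w7.png

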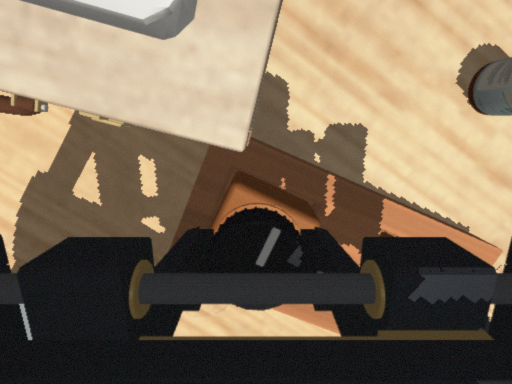

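Request:
send_rows:
  series:
    - {"x":0,"y":0,"z":0,"wx":0,"wy":2,"wz":0,"fingers":1}
    - {"x":0,"y":0,"z":0,"wx":0,"wy":0,"wz":0,"fingers":1}

```text
t: 5.75
position: [0.5324, 0.1182, 0.0698]
tool_rot: [-1.57, -0.001, -1.007]
wrist_force: [2.7, -3.1, 2.5]
width: 0.0476
```

```bash
python3 -c "
from h import *
go(.5328,.1185,.07,-60)"
```

```text
t 5.75 pos [0.5324 0.1182 0.0698] rot [-8.995e+01 -4.000e-02 -5.772e+01] w 0.0476 F [ 2.7 -3.1  2.5] T [-0.42 -0.44  0.04] q [ 0.17  0.21  2.05 -0.    0.88  1.18]
shift mm [-0.1 -0.2  0.5] rows 1.0 turn deg [-0.05  2.28  0.04]
```

Request:
send_rows:
  series:
    - {"x":0,"y":0,"z":0,"wx":0,"wy":2,"wz":0,"fingers":1}
    - {"x":0,"y":0,"z":0,"wx":0,"wy":0,"wz":0,"fingers":1}

```text
t: 5.95
position: [0.5329, 0.1178, 0.0699]
tool_rot: [-1.569, -0.002, -1.041]
wrist_force: [4.5, -2.8, 1.1]
width: 0.0474
```

```bash
python3 -c "
from h import *
go(.5328,.1185,.07,-60);snap('wrist','w8');crop('w7',200,190,320,310,5,'c11');crop('w8',200,190,320,310,5,'c12')"
```

```text
t 5.95 pos [0.5329 0.1178 0.0699] rot [-89.92  -0.11 -59.66] w 0.0474 F [ 4.5 -2.8  1.1] T [-0.64 -0.53  0.31] q [ 0.17  0.21  2.05 -0.    0.88  1.22]
shift mm [-0.6 -0.1  0.3] rows 1.0 turn deg [-0.08  0.34  0.11]
```

View pics/c11.png

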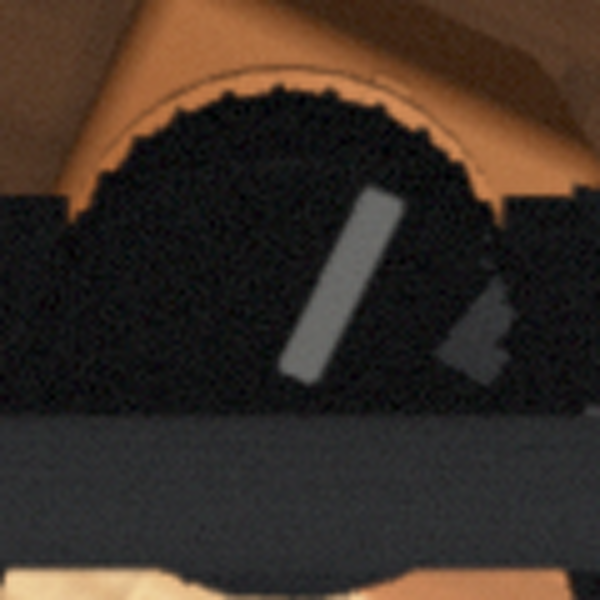

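View pics/c12.png

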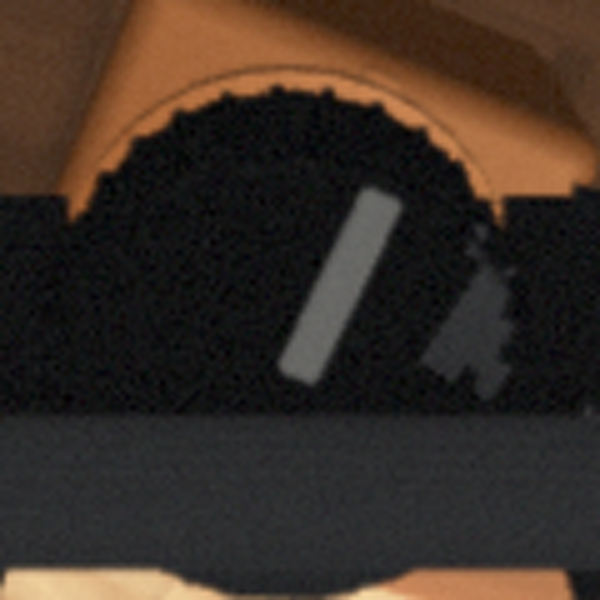

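Request:
send_rows:
  series:
    - {"x":0,"y":0,"z":0,"wx":0,"wy":2,"wz":0,"fingers":1}
    - {"x":0,"y":0,"z":0,"wx":0,"wy":0,"wz":0,"fingers":1}
    - {"x":0,"y":0,"z":0,"wx":0,"wy":0,"wz":0,"fingers":1}

```text
t: 6.3
position: [0.5332, 0.1176, 0.0699]
tool_rot: [-1.569, -0.003, -1.074]
wrist_force: [5.2, -4.4, 0.7]
width: 0.0472
```

```bash
python3 -c "
from h import *
go(.5328,.1185,.07,-60);snap('wrist','w9');crop('w9',200,190,320,310,5,'c13')"
```

```text
t 6.3 pos [0.5332 0.1176 0.0699] rot [-89.9   -0.16 -61.56] w 0.0472 F [ 5.2 -4.4  0.7] T [-0.83 -0.77  0.57] q [ 0.17  0.21  2.05 -0.    0.88  1.25]
shift mm [-1.  -0.1  0.1] rows 1.0 turn deg [-0.1  -1.56  0.16]
```

View pics/c13.png

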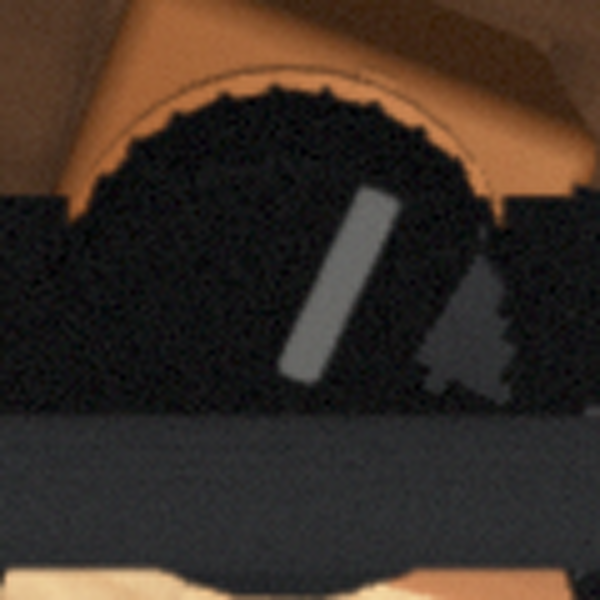

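The reaction moment about vertical rose from 0 to 0.57 N·m with no slip, so the cap is against its stop. I'll relieve the wind-up, release, and look at it.

Request:
send_rows:
  series:
    - {"x":0,"y":0,"z":0,"wx":0,"wy":-3.5,"wz":0,"fingers":1}
    - {"x":0,"y":0,"z":0,"wx":0,"wy":0,"wz":0,"fingers":1}

```text
t: 6.55
position: [0.5326, 0.1181, 0.0699]
tool_rot: [-1.57, -0.001, -1.016]
wrist_force: [3.8, -2.6, 2.4]
width: 0.0473
```

```bash
python3 -c "
from h import *
go(.5328,.1185,.07,-60)"
```

```text
t 6.55 pos [0.5326 0.1181 0.0699] rot [-8.993e+01 -6.000e-02 -5.820e+01] w 0.0473 F [ 3.8 -2.6  2.4] T [-0.63 -0.57  0.16] q [ 0.17  0.21  2.05 -0.    0.88  1.19]
shift mm [-0.2 -0.1  0.3] rows 1.0 turn deg [-0.07  1.8   0.05]
```

Request:
send_rows:
  series:
    - {"x":0,"y":0,"z":0,"wx":0,"wy":0,"wz":0,"fingers":0}
    - {"x":0,"y":0,"z":0,"wx":0,"wy":0,"wz":0,"fingers":0}
    - {"x":0,"y":0,"z":0,"wx":0,"wy":0,"wz":0,"fingers":0}
    - {"x":0,"y":0,"z":0,"wx":0,"wy":0,"wz":0,"fingers":0}
    - {"x":0,"y":-40,"z":0,"wx":0,"wy":0,"wz":0,"fingers":0}
    - {"x":0,"y":-40,"z":0,"wx":0,"wy":0,"wz":0,"fingers":0}
    - {"x":0,"y":-10,"z":0,"wx":0,"wy":0,"wz":0,"fingers":0}
    - {"x":0,"y":0,"z":0,"wx":0,"wy":0,"wz":0,"fingers":0}

```text
t: 7.35
position: [0.5334, 0.1187, 0.1618]
tool_rot: [-1.567, -0.002, -1.018]
wrist_force: [0.1, 0.2, -0.1]
width: 0.0881
```

```bash
python3 -c "
from h import *
r.snapshot('wrist');s=snap('wrist','w10');go(.5328,.1185,.07,-60);print(proj(s,[.5325,.118,.076]))
snap('scene','s10');crop('s10',145,135,255,215,7,'c14')"
```

```text
t 7.45 pos [0.531  0.1182 0.1584] rot [-9.009e+01  4.000e-02 -5.833e+01] w 0.0882 F [ 0.3 -0.2 -0.4] T [-0.04  0.17  0.  ] q [0.17 0.1  1.98 0.   1.06 1.19]
shift mm [ 0.8 88.4  1.9] rows 2.0 turn deg [ 0.09  1.67 -0.04]
(np.float64(256.93109391180406), np.float64(206.93956511198067))
```

View pics/w10.png

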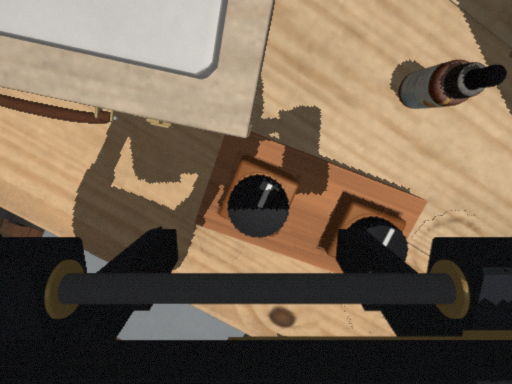

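View pics/c14.png

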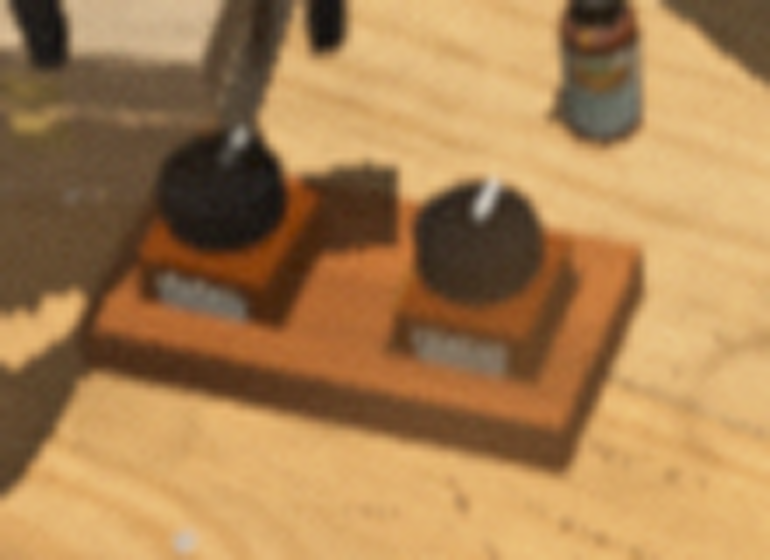

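```bash
python3 -c "
from h import *
crop('w10',200,130,430,280,3.4,'c15')"
```

```text
(no output)
```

View pics/c15.png

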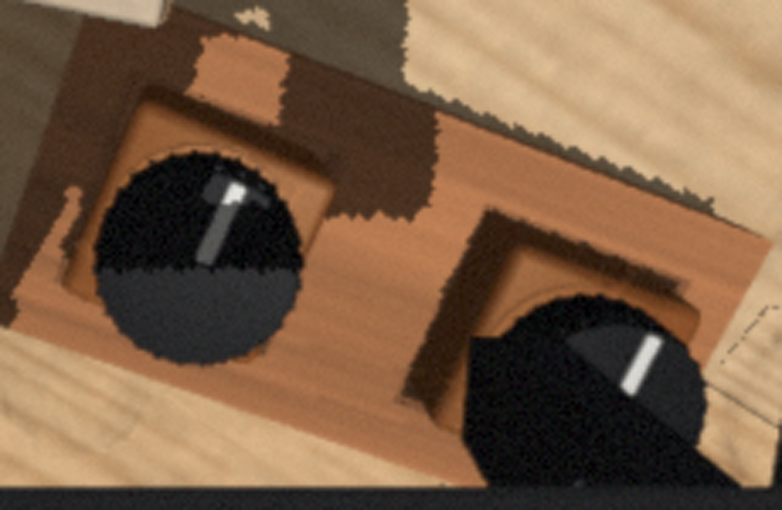

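```bash
python3 - <<'E'
from h import *
s=load('w10')
f=lambda U,V,z: onz(s,(U+.5)/3.4-.5+200,(V+.5)/3.4-.5+130,z)
A=lambda p,q,z:(lambda d:np.degrees(np.arctan2(d[1],d[0])))(f(*q,z)-f(*p,z))
print('line',A((204,262),(237,187),.076),'right line',A((628,390),(656,338),.076))
print('edges',A((335,185),(150,103),.05),A((70,290),(140,105),.05),A((310,245),(335,185),.05))
print('line in',f(205,262,.076),'circ',f(199,257,.076))
print('line in right',f(630,388,.076))
go(.5325,.118,.0715,-58)
E
```

```text
line 8.984390779142881 right line 10.819347134801918
edges 97.62322854028321 10.2675142651037 11.39871305274718
line in [0.53388895 0.11610894 0.076     ] circ [0.53418393 0.11790403 0.076     ]
line in right [0.56022073 0.01390204 0.076     ]
t 7.5 pos [0.5304 0.1181 0.1576] rot [-9.017e+01  7.000e-02 -5.833e+01] w 0.0886 F [ 0.3 -1.5 -1.3] T [-0.05  0.13  0.04] q [0.17 0.1  1.98 0.   1.06 1.19]
shift mm [ 1.3 86.1  2. ] rows 2.0 turn deg [ 0.17 -0.33 -0.07]
```

The line (9.0°) matches the jar body's edges (8–11°), and no white neck shows, so the cap is tight. Now I'll regrasp.

Request:
send_rows:
  series:
    - {"x":0,"y":45,"z":0,"wx":0,"wy":0,"wz":0,"fingers":0}
    - {"x":0,"y":38,"z":0,"wx":0,"wy":0,"wz":0,"fingers":0}
    - {"x":0,"y":0,"z":0,"wx":0,"wy":0,"wz":0,"fingers":0}
    - {"x":0,"y":0,"z":0,"wx":0,"wy":0,"wz":0,"fingers":0}
    - {"x":0,"y":0,"z":0,"wx":0,"wy":0,"wz":0,"fingers":0}

```text
t: 8.0
position: [0.5329, 0.1185, 0.0776]
tool_rot: [-1.569, -0.001, -1.018]
wrist_force: [-0.4, 1.4, -0.0]
width: 0.0883
```

```bash
python3 -c "
from h import *
go(.5325,.118,.0708,-58)"
```

```text
t 8.0 pos [0.5329 0.1185 0.0776] rot [-8.992e+01 -3.000e-02 -5.833e+01] w 0.0883 F [-0.4  1.4 -0. ] T [-0.06  0.12 -0.04] q [0.17 0.2  2.04 0.   0.9  1.19]
shift mm [ 0.2  6.8 -0.6] rows 1.0 turn deg [-0.08 -0.33  0.03]
```

Request:
send_rows:
  series:
    - {"x":0,"y":6.5,"z":0,"wx":0,"wy":0,"wz":0,"fingers":0}
    - {"x":0,"y":0,"z":0,"wx":0,"wy":0,"wz":0,"fingers":0}
    - {"x":0,"y":0,"z":0,"wx":0,"wy":0,"wz":0,"fingers":1}
    - {"x":0,"y":0,"z":0,"wx":0,"wy":0,"wz":0,"fingers":1}
    - {"x":0,"y":0,"z":0,"wx":0,"wy":0,"wz":0,"fingers":1}
    - {"x":0,"y":0,"z":0,"wx":0,"wy":0,"wz":0,"fingers":1}
    - {"x":0,"y":0,"z":0,"wx":0,"wy":0,"wz":0,"fingers":1}
    - {"x":0,"y":0,"z":0,"wx":0,"wy":0,"wz":0,"fingers":1}

```text
t: 8.8
position: [0.5324, 0.118, 0.0703]
tool_rot: [-1.57, -0.001, -1.018]
wrist_force: [0.6, -1.9, 0.2]
width: 0.0474
```

```bash
python3 -c "
from h import *
go(.5325,.118,.2,-58)"
```

```text
t 8.8 pos [0.5324 0.118  0.0703] rot [-8.997e+01 -6.000e-02 -5.830e+01] w 0.0474 F [ 0.6 -1.9  0.2] T [-0.47 -0.12  0.04] q [ 0.17  0.21  2.05 -0.    0.89  1.19]
shift mm [   0.2 -129.7    0.2] rows 3.0 turn deg [-0.03 -0.3   0.06]
```

Request:
send_rows:
  series:
    - {"x":0,"y":-6,"z":0,"wx":0,"wy":0,"wz":0,"fingers":1}
    - {"x":0,"y":-12,"z":0,"wx":0,"wy":0,"wz":0,"fingers":1}
    - {"x":0,"y":-20,"z":0,"wx":0,"wy":0,"wz":0,"fingers":1}
    - {"x":0,"y":-25,"z":0,"wx":0,"wy":0,"wz":0,"fingers":1}
    - {"x":0,"y":-25,"z":0,"wx":0,"wy":0,"wz":0,"fingers":1}
    - {"x":0,"y":-22,"z":0,"wx":0,"wy":0,"wz":0,"fingers":1}
    - {"x":0,"y":0,"z":0,"wx":0,"wy":0,"wz":0,"fingers":1}
    - {"x":0,"y":0,"z":0,"wx":0,"wy":0,"wz":0,"fingers":1}

```text
t: 9.6
position: [0.5319, 0.1186, 0.1806]
tool_rot: [-1.57, 0.0, -1.018]
wrist_force: [-0.8, -0.0, -2.1]
width: 0.0472
```

```bash
python3 -c "
from h import *
go(.504,-.225,.18,-64.5)
snap('scene','s11');crop('s11',110,60,290,210,4,'c16')"
```

```text
t 9.6 pos [0.5319 0.1186 0.1806] rot [-89.94   0.   -58.34] w 0.0472 F [-0.8 -0.  -2.1] T [-0.07  0.09  0.01] q [0.17 0.08 1.96 0.   1.1  1.19]
shift mm [ 277.8    0.3 -204.1] rows 7.0 turn deg [-0.06  6.16 -0.01]
```

View pics/c16.png

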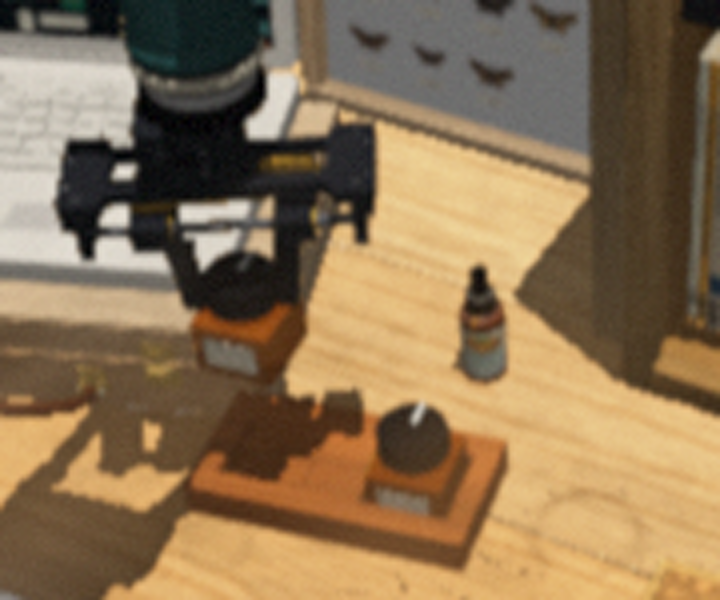

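Request:
send_rows:
  series:
    - {"x":20,"y":0,"z":-14.5,"wx":0,"wy":0,"wz":0,"fingers":1}
    - {"x":36,"y":0,"z":-26.5,"wx":0,"wy":0,"wz":0,"fingers":1}
    - {"x":40,"y":0,"z":-29.5,"wx":0,"wy":0,"wz":0,"fingers":1}
    - {"x":40,"y":0,"z":-29.5,"wx":0,"wy":0,"wz":0,"fingers":1}
    - {"x":40,"y":0,"z":-29.5,"wx":0,"wy":0,"wz":0,"fingers":1}
    - {"x":40,"y":0,"z":-29.5,"wx":0,"wy":0,"wz":0,"fingers":1}
    - {"x":38,"y":0,"z":-28,"wx":0,"wy":0,"wz":0,"fingers":1}
    - {"x":24,"y":0,"z":-17,"wx":0,"wy":0,"wz":0,"fingers":1}

```text
t: 10.45
position: [0.5024, -0.2278, 0.1779]
tool_rot: [-1.573, 0.003, -1.02]
wrist_force: [0.5, -0.5, -0.7]
width: 0.0472
```

Request:
send_rows:
  series:
    - {"x":0,"y":0,"z":0,"wx":0,"wy":5.5,"wz":0,"fingers":1}
    - {"x":0,"y":0,"z":0,"wx":0,"wy":0,"wz":0,"fingers":1}
    - {"x":0,"y":0,"z":0,"wx":0,"wy":0,"wz":0,"fingers":1}

```text
t: 10.75
position: [0.5032, -0.2247, 0.1783]
tool_rot: [-1.573, 0.003, -1.112]
wrist_force: [0.3, -0.5, -2.2]
width: 0.0473
```

```bash
python3 -c "
from h import *
go(.504,-.225,.18,-64)
snap('scene','s12');snap('top','t12');snap('wrist','w12');crop('s12',220,110,380,270,4.5,'c17');crop('t12',240,130,380,240,5,'c18')
crop('scene0',250,190,375,275,6,'c19')"
```

```text
t 10.75 pos [ 0.5032 -0.2247  0.1783] rot [-90.1    0.16 -63.72] w 0.0473 F [ 0.3 -0.5 -2.2] T [-0.06  0.11  0.07] q [-0.47  0.09  1.95  0.    1.1   0.65]
shift mm [ 0.6 -1.7  0.6] rows 1.0 turn deg [ 0.1   0.28 -0.16]
```

View pics/c17.png

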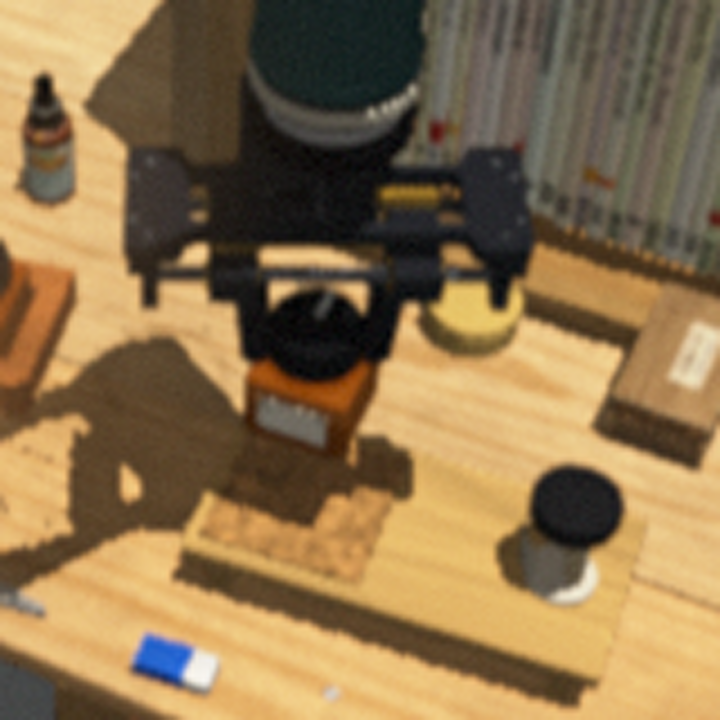

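View pics/c19.png

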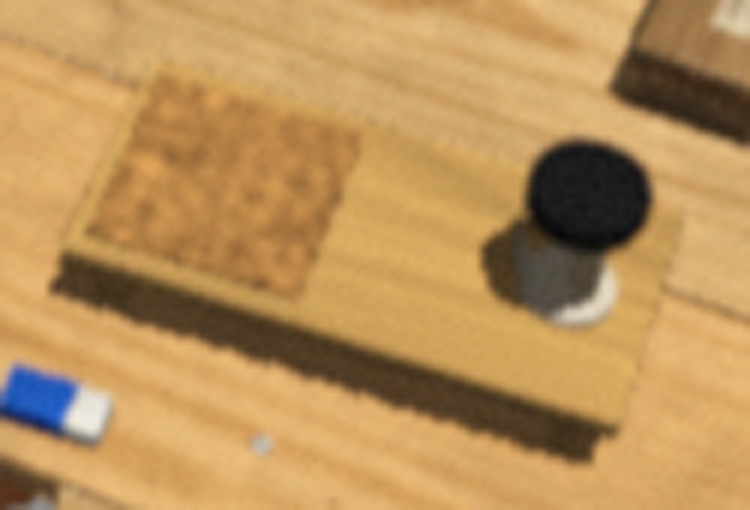

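View pics/w12.png

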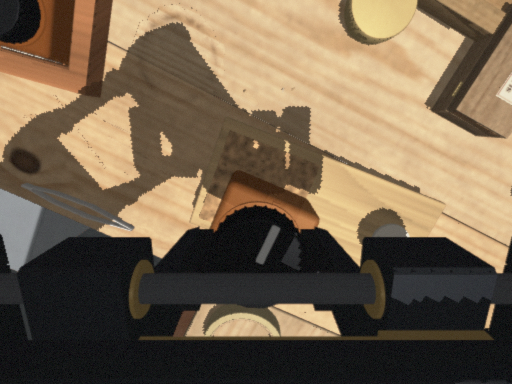

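```bash
python3 - <<'E'
from h import *
s=load('scene0')
p=[onz(s,U/6-.4+250,V/6-.4+190,.042) for U,V in[(163,75),(363,132),(298,297),(90,230)]]
print(np.array(p).round(4),np.mean(p,0).round(4),[np.linalg.norm(p[i]-p[(i+1)%4]).round(4) for i in range(4)])
E
```

```text
[[ 0.5423 -0.1773  0.042 ]
 [ 0.5515 -0.2647  0.042 ]
 [ 0.4625 -0.2736  0.042 ]
 [ 0.4551 -0.1856  0.042 ]] [ 0.5029 -0.2253  0.042 ] [np.float64(0.0879), np.float64(0.0895), np.float64(0.0883), np.float64(0.0876)]
```

Request:
send_rows:
  series:
    - {"x":0,"y":18,"z":0,"wx":0,"wy":0,"wz":0,"fingers":1}
    - {"x":0,"y":20,"z":0,"wx":0,"wy":0,"wz":0,"fingers":1}
    - {"x":0,"y":18,"z":0,"wx":0,"wy":0,"wz":0,"fingers":1}
    - {"x":0,"y":10,"z":0,"wx":0,"wy":0,"wz":0,"fingers":1}
    - {"x":0,"y":0,"z":0,"wx":0,"wy":0,"wz":0,"fingers":1}
    - {"x":0,"y":0,"z":0,"wx":0,"wy":0,"wz":0,"fingers":1}
    - {"x":0,"y":0,"z":0,"wx":0,"wy":0,"wz":0,"fingers":1}

```text
t: 11.6
position: [0.5051, -0.2257, 0.1152]
tool_rot: [-1.569, -0.002, -1.114]
wrist_force: [-0.3, 0.3, -2.0]
width: 0.0471
```

```bash
python3 -c "
from h import *
go(.5034,-.225,.1043,-64)"
```

```text
t 11.6 pos [ 0.5051 -0.2257  0.1152] rot [-89.93  -0.1  -63.81] w 0.0471 F [-0.3  0.3 -2. ] T [-0.03  0.13  0.03] q [-0.47  0.16  2.   -0.    0.97  0.65]
shift mm [-1.4 10.9 -1.3] rows 1.0 turn deg [-0.07  0.19  0.1 ]
```

Request:
send_rows:
  series:
    - {"x":-1,"y":4,"z":-1,"wx":0,"wy":0,"wz":0,"fingers":1}
    - {"x":0,"y":4,"z":0,"wx":0,"wy":0,"wz":0,"fingers":1}
    - {"x":0,"y":0,"z":0,"wx":0,"wy":0,"wz":0,"fingers":1}
    - {"x":0,"y":0,"z":0,"wx":0,"wy":0,"wz":0,"fingers":1}
    - {"x":0,"y":0,"z":0,"wx":0,"wy":0,"wz":0,"fingers":1}

```text
t: 12.1
position: [0.5029, -0.225, 0.106]
tool_rot: [-1.571, -0.0, -1.114]
wrist_force: [0.3, 0.4, -0.9]
width: 0.0473
```

```bash
python3 -c "
from h import *
go(.5034,-.225,.1043,-64)
snap('scene','s13');crop('s13',220,150,380,270,4.5,'c20')"
```

```text
t 12.1 pos [ 0.5029 -0.225   0.106 ] rot [-90.    -0.   -63.84] w 0.0473 F [ 0.3  0.4 -0.9] T [-0.07  0.14  0.03] q [-0.47  0.17  2.01 -0.    0.96  0.65]
shift mm [0.2 1.7 0.5] rows 1.0 turn deg [-0.    0.16  0.  ]
```

View pics/c20.png

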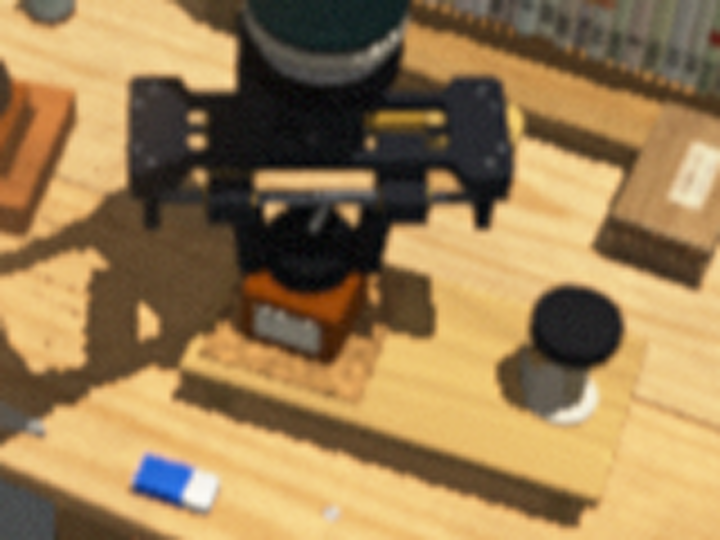

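Request:
send_rows:
  series:
    - {"x":0,"y":1.5,"z":0,"wx":0,"wy":0,"wz":0,"fingers":1}
    - {"x":0,"y":0,"z":0,"wx":0,"wy":0,"wz":0,"fingers":1}
    - {"x":0,"y":0,"z":0,"wx":0,"wy":0,"wz":0,"fingers":1}

```text
t: 12.45
position: [0.5028, -0.2249, 0.1045]
tool_rot: [-1.571, 0.0, -1.114]
wrist_force: [0.2, 0.8, -2.9]
width: 0.0472
```

Request:
send_rows:
  series:
    - {"x":0,"y":0.5,"z":0,"wx":0,"wy":0,"wz":0,"fingers":1}
    - {"x":0,"y":0,"z":0,"wx":0,"wy":0,"wz":0,"fingers":1}

```text
t: 12.65
position: [0.503, -0.225, 0.1042]
tool_rot: [-1.571, -0.0, -1.114]
wrist_force: [-1.2, -0.7, -0.5]
width: 0.0469
```

Request:
send_rows:
  series:
    - {"x":0,"y":0.5,"z":0,"wx":0,"wy":0,"wz":0,"fingers":1}
    - {"x":0,"y":0,"z":0,"wx":0,"wy":0,"wz":0,"fingers":1}

```text
t: 12.85
position: [0.503, -0.2251, 0.104]
tool_rot: [-1.571, -0.0, -1.114]
wrist_force: [-1.3, 0.2, 3.2]
width: 0.0471
```

The force turned upward, from −2 to +3.2 N, so the jar is standing on the pad. Releasing and backing off.

Request:
send_rows:
  series:
    - {"x":0,"y":0,"z":0,"wx":0,"wy":0,"wz":0,"fingers":0}
    - {"x":0,"y":0,"z":0,"wx":0,"wy":0,"wz":0,"fingers":0}
    - {"x":0,"y":0,"z":0,"wx":0,"wy":0,"wz":0,"fingers":0}
    - {"x":0,"y":0,"z":0,"wx":0,"wy":0,"wz":0,"fingers":0}
    - {"x":0,"y":-20,"z":0,"wx":0,"wy":0,"wz":0,"fingers":0}
    - {"x":0,"y":-40,"z":0,"wx":0,"wy":0,"wz":0,"fingers":0}
    - {"x":0,"y":-40,"z":0,"wx":0,"wy":0,"wz":0,"fingers":0}
    - {"x":0,"y":0,"z":0,"wx":0,"wy":0,"wz":0,"fingers":0}

```text
t: 13.65
position: [0.5067, -0.2268, 0.2103]
tool_rot: [-1.564, -0.009, -1.114]
wrist_force: [1.5, -0.6, 0.6]
width: 0.0881
```

```bash
python3 -c "
from h import *
r.snapshot('wrist')
s=snap('wrist','w14');snap('scene','s14');crop('s14',240,130,380,270,4.2,'c21');crop('w14',150,130,360,290,3.7,'c22');go(.45,.15,.3,-64)
print(proj(s,[.5034,-.225,.042]))"
```

```text
t 13.8 pos [ 0.5026 -0.2248  0.2032] rot [-9.001e+01  1.000e-02 -6.383e+01] w 0.088 F [-0.2  0.2 -0.8] T [-0.02  0.13  0.01] q [-0.47  0.07  1.93 -0.    1.14  0.65]
shift mm [-359.6  -96.8  118.1] rows 8.0 turn deg [ 0.01  0.17 -0.01]
(np.float64(253.49752673942314), np.float64(185.93295298184287))
```

View pics/c21.png

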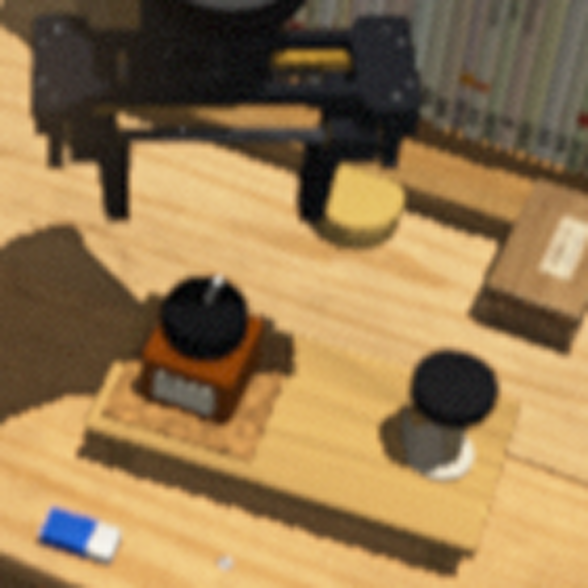

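View pics/c22.png

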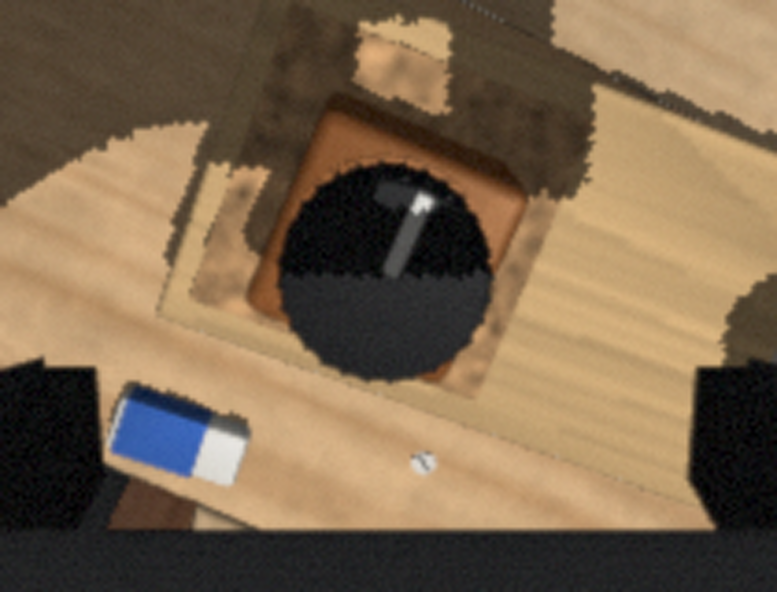

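The jar stands upright on the pad. I'll swing the arm aside for a clear top view.

Request:
send_rows:
  series:
    - {"x":0,"y":-40,"z":0,"wx":0,"wy":0,"wz":0,"fingers":0}
    - {"x":-30,"y":-10,"z":12,"wx":0,"wy":0,"wz":0,"fingers":0}
    - {"x":-40,"y":0,"z":16,"wx":0,"wy":0,"wz":0,"fingers":0}
    - {"x":-40,"y":0,"z":16,"wx":0,"wy":0,"wz":0,"fingers":0}
    - {"x":-40,"y":0,"z":16,"wx":0,"wy":0,"wz":0,"fingers":0}
    - {"x":-40,"y":0,"z":16,"wx":0,"wy":0,"wz":0,"fingers":0}
    - {"x":-40,"y":0,"z":16,"wx":0,"wy":0,"wz":0,"fingers":0}
    - {"x":0,"y":0,"z":0,"wx":0,"wy":0,"wz":0,"fingers":0}

```text
t: 14.6
position: [0.482, 0.0262, 0.251]
tool_rot: [-1.574, 0.004, -1.109]
wrist_force: [0.7, -0.1, -0.7]
width: 0.0881
```

Request:
send_rows:
  series:
    - {"x":-40,"y":0,"z":16,"wx":0,"wy":0,"wz":0,"fingers":0}
    - {"x":-40,"y":0,"z":16,"wx":0,"wy":0,"wz":0,"fingers":0}
    - {"x":-40,"y":0,"z":16,"wx":0,"wy":0,"wz":0,"fingers":0}
    - {"x":-40,"y":0,"z":16,"wx":0,"wy":0,"wz":0,"fingers":0}
    - {"x":0,"y":0,"z":0,"wx":0,"wy":0,"wz":0,"fingers":0}
    - {"x":0,"y":0,"z":0,"wx":0,"wy":0,"wz":0,"fingers":0}

```text
t: 15.2
position: [0.4701, 0.1936, 0.2516]
tool_rot: [-1.574, -0.0, -1.112]
wrist_force: [0.3, 0.2, 0.2]
width: 0.0881
```

```bash
python3 -c "
from h import *
snap('top','t15');snap('scene','s15');go(0,0,0,0);crop('t15',120,140,380,240,3,'c23');crop('t15',250,155,375,235,6,'c24')
crop('s15',240,160,340,260,6,'c25')"
```

```text
t 15.3 pos [0.4706 0.1925 0.2522] rot [-9.014e+01 -2.000e-02 -6.388e+01] w 0.088 F [-0.  -0.2  0.1] T [-0.04  0.09 -0.07] q [ 0.34 -0.05  1.96 -0.    1.24  1.45]
shift mm [ -34.5  253.5 -506.7] rows 12.0 turn deg [ 1.400e-01 -6.388e+01 -6.000e-02]
```

View pics/c23.png

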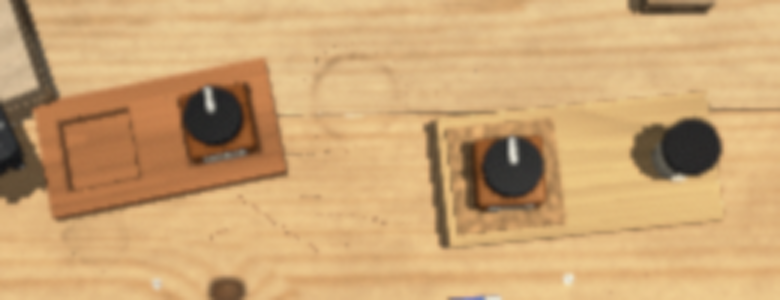

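View pics/c24.png

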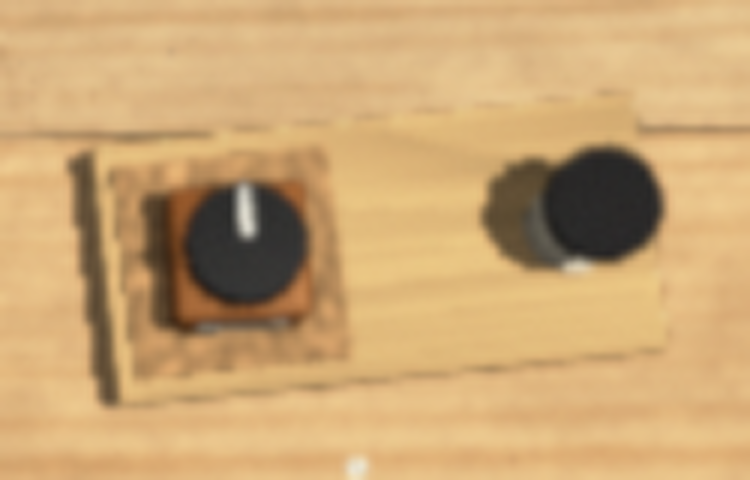

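View pics/c25.png

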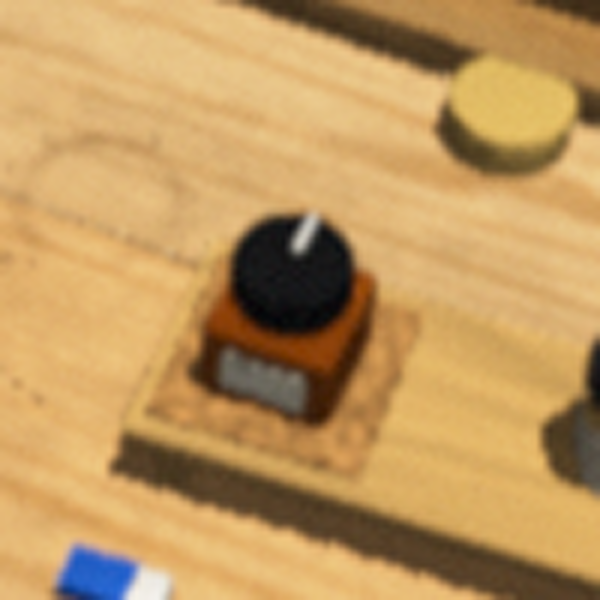

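```bash
python3 - <<'E'
from h import *
s=load('t15')
f=lambda U,V,z: onz(s,(U+.5)/6-.5+250,(V+.5)/6-.5+155,z)
d=f(244,185,.11)-f(249,240,.11);print('line',np.degrees(np.arctan2(d[1],d[0])))
print('cap in',f(249,240,.11),'circ',f(247,243,.11))
d=f(172,190,.084)-f(180,320,.084);print('body edge',np.degrees(np.arctan2(d[1],d[0])))
print('body ctr',np.mean([f(*p,.084) for p in[(171,190),(301,180),(310,310),(180,320)]],0))
r.close_job()
E
```

```text
line 3.6054083336435445
cap in [ 0.5033694  -0.22645712  0.11      ] circ [ 0.50219639 -0.22564546  0.11      ]
body edge 2.2011733745470363
body ctr [ 0.50329823 -0.2254911   0.084     ]
the job is handed in; nothing more can be done
```

I tightened the loose cap, the left jar in the block, clockwise to its stop while the jar was still in its well. I then lifted the jar by the cap, set it on the cork pad, let go, moved the arm clear and handed the job in at about 15 s.

- **Cap:** the moment rose to 0.57 N·m with no slip. In the well, the cap's line read 9.0° against about 8–11° for the jar's body edges, and no white neck showed. On the pad it reads 3.6° against 2.2° for the body.
- **Placing:** the jar stands upright. Its measured centre is (0.503, −0.2255), against the pad's centre at (0.5034, −0.225), so it is within about 1 mm.
- **Other jar:** it is still in its well, was never touched, and its line has not moved.
- **Disagreements:** the cap and block positions from the three cameras first differed by up to about 6 mm. Using the inner end of the cap's line brought the cap to within about 2 mm, and the grip centred it.
- **Forces:** the highest wrist force I read was about 7 N.

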